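# Push the work slide home and start the heel press with both buttons

### The arm

A 6-joint arm with a two-finger parallel gripper is mounted at the origin on a cart in front of the work surface, level with it; the furniture and walls round the work are solid. World frame = base frame: x ahead of the robot, y to its left, z up, the work surface at z = 0. Lengths are in m, angles in degrees, forces in N, time in s.
With the tool pointing down it reaches from about 0.3 to 0.75 m from the base axis. Payload 8.5 kg.
Tool frame: the origin (TCP) lies midway between the tips of the shut fingers; the grasp point (between the pads) lies 19 mm behind it (env.tcp_to_grasp is the z of the grasp point in the tool frame, in m); z points along the fingers, y is the line along which they close (so a half turn about z gives the same grasp; the last joint's range is limited). The gripper opens to 85 mm and grips with 20 to 120 N. Pads are 22 mm wide; open, the fingers measure 114 mm over their backs; the gripper's body (76 mm by 85 mm) begins 54 mm behind the grasp point. The pads swing forward as they close: fully open they stand 13 mm farther back than shut.
Start: joints at [-85.331, 21.807, 74.336, -0, 83.858, -12.336], TCP at [0.161, -0.526, 0.231] pointing down, gripper open.
Joint ranges: [-178.18, 178.18], [-50.72, 133.34], [12.68, 142.11], [-81.47, 261.47], [9.98, 163.14], [-165.26, 165.26]. Speed limits (degrees/s): [136.94, 136.94, 180, 180, 180, 180].

### API

Orientations are given as a 3x3 rotation matrix whose columns are the frame's x, y, z axes.
In Python, from rig import env, imaging, job, models gives the robot as it stands. The module is installed in compiled form; this text tells all that it offers.
- The arm moves only by the tool jog_arm, never from a script. Its argument "plan" is text: rows parted by semicolons, each of 7 numbers parted by spaces: the turn, a rotation vector about the tool's x, y, z in degrees, then the shift along the tool's x, y, z in cm, then the closure in counts, from 0 (fully open) to 255 (shut). In form: rx ry rz x y z claw; .... A call has 1 to 10 rows; each row shifts and turns the commanded pose from where the row before left it, along the tool's axes as they then stand; what a row does not reach is not made up. A row lasts 1/12 s, in which the tool goes at most 41.7 mm and 7.16 degrees, less where a joint would pass 70% of its speed; a pose out of reach is approached as far as the arm can. A call with a gripper value outside its range is refused whole. The fingers move at their own pace and stop on an object; "grip_force" is the grip in N (left out, the last holds). Time passes only in rows, so rows that do not move let the fingers close. It gives the time, the measured TCP pose, the force, the opening and the grip force at its end, in the units of the state.
- env.observe(): the state, without advancing time (a new reading comes with each control period).
- imaging.get_image(name): name is "side" or "top"; returns a dict with "pixels" (400x640x3 uint8, red, green, blue), "depth" (400x640 float32, m along the optical axis (not along the pixel's ray), 0 where there is no reading), "fov_y" (degrees; the focal length in pixels is half the picture's height over the tangent of half this angle, whatever the lens; pixels are square), "cx", "cy" (the principal point, pixels), "world_from_camera" (4x4, takes a point from camera to world coordinates). Camera axes: x right, y down, z forward; pixel columns grow to the right and rows downward; lengths in m; the calibration is good to about 2 mm. A picture is of the moment at which its call begins.
- job.close_job(): hands the job in; it is judged then, once.
Trained networks look in the newest picture that a camera, given by its name, has taken for a name from the list of things; names that differ only in an ending like _2 or _b are one class to them, and where a whole thing is asked for, a point or a joint stands for the part that bears it (a point fixed in the world has none). Each returns a list of dicts, best first, with "confidence" (0 to 1); they miss things now and then, are a little off and sometimes report something else, mostly with a low value. They report only what shows in the picture. A call takes as long as a camera call.
- models.outline_of(camera, query): "region" (400x640 bool, what is visible of it) and "bbox" ([centre column, centre row, width, height] in pixels, round what is visible of it).
- models.tip_of(camera, query): "at" ([column, row] in pixels: a listed point, or the origin of a listed thing).
The state is a dict: "time_s": time; "q": joint angles; "qvel": joint speeds; "joint_efforts": joint torques, N m; "position": TCP position; "tool_rot": TCP orientation; "ft_force": force on the tool from outside, world axes, zero at the start; "wrist_torque": the same for the moment, N m; "grip_width": finger opening in m; "gripper_force": force on a finger pad.
Only numpy, scipy, OpenCV 4.12 (cv2) and the standard library are available. Lean on these libraries where they do the work, as an engineer would, in place of code of your own. Each camera call takes 0.05 s, during which the arm holds its last target. There are 200 camera calls.

### The job

Run the heel press without grasping anything: push the yellow-fronted slide, with the heel on it, fully home under the press, then press the two green start buttons together, one under each fingertip, keep both fully down for at least two seconds and let them come up again. Do not press the green buttons before the slide is home, never press one home while the other is up, keep off the red stop button, and leave the loose things on the bench where they are.

Things in the scene. Friction and masses are not known exactly. Their poses are not given: they have to be found in the camera images.
- slide (a joint): Travel of the press's aluminium work slide, m: grows as it is pushed in under the ram; 0.060 = fully home against its end stop; starts at 0 to 0.015. Runs level and straight, needs about 3 N plus 15 N per m/s to push, and stays where it is left. It carries a dark heel block fixed in its nest (top 69 mm above the bench).
- slide_push (a point): Centre of the outer face of the yellow push plate (80 mm wide, 28 mm high) on the slide's front end, 31 mm above the bench. Its +x axis is the level direction in which the slide is pushed home; z up. Behind the plate the slide is a solid block 90 mm wide whose top is 47 mm above the bench.
- press: Green bench press, fixed; origin at bench height, x axis = push direction. Base plate 12 mm thick, 150 mm wide, x -125 to +165 mm, lies under the slide, also in front of it. Guide rails beside the slide: 33 mm high, 120 mm over their outsides. Head and column: 100 mm wide, up to 222 mm high, x +35 to +160 mm (95 mm beyond the push plate when home); head and ram never move.
- start_left_top (a point): Centre of the top of the left round green start button on the grey control box (left as seen from the box's side with the red button). Cap 28 mm across, top 71 mm above the bench when up, 9 mm proud of its 42 mm square black housing. Sinks with the button. The two caps are 50 to 66 mm apart, centre to centre, varying; nothing near is higher than the caps.
- start_right_top (a point): The same for the right green start button.
- start_left (a joint): How far the left green button is pressed, m: 0 up, 0.007 fully down; a spring returns it. Takes 1.2 N to start and 4 N fully down.
- start_right (a joint): The same for the right green button.
- stop_top (a point): Centre of the top of the red stop button, 28 mm across, about 63 mm above the bench, on the same box, 65 mm square off the line through the two green buttons.
- stop (a joint): How far the red stop button is pressed, m: 0 up, 0.006 fully down.
- dark_heel: loose dark heel block, 60x58x22 mm; a bystander standing on the bench; origin at the centre of its underside
- tan_heel: loose tan heel block, 60x58x18 mm; a bystander standing on the bench; origin at the centre of its underside
- tin: loose shut red tin, 70x102x39 mm; a bystander standing on the bench; origin at the centre of its underside
- brown_polish: loose round polish tin with brown lid, 71 mm across, 26 mm high; a bystander standing on the bench; origin at the centre of its underside
- tan_spool: loose upright spool of tan thread, 38 mm across, 58 mm high; a bystander standing on the bench; origin at the centre of its underside
- awl: loose awl with wooden handle, 26x144x26 mm; a bystander standing on the bench; origin at the centre of its underside

How it is judged (in metres and radians):
On the way, in this order (a step that is already met when the one before it is completed fails the run):
1. the slide is pushed fully home (value of joint slide above 0.057 m), for 0.2 s.
2. both green buttons are held fully down together by the fingers for two seconds, slide home (value of joint each of start_left, start_right above 0.0055 m and contact force between the fingers and start_left above 0.5 N and contact force between the fingers and start_right above 0.5 N and value of joint slide above 0.057 m), for 2 s.
At the end, for the whole second after the job is handed in: The slide is home (within 3 mm of its stop), both green buttons have come up again (within 1 mm) after being held at least 5.5 mm down together for two seconds, the red button is up, and every loose thing is at rest within 20 mm of where it stood (value of joint slide above 0.057 m and value of joint stop below 0.0015 m and value of joint each of start_left, start_right below 0.001 m and distance of each of dark_heel, tan_heel, tin, brown_polish, tan_spool, awl from where it was at the start of the episode below 0.02 m and linear speed of each of dark_heel, tan_heel, tin, brown_polish, tan_spool, awl below 0.02 m/s); the robot touches nothing.
It fails at once if a start button is pressed before the slide is home (value of joint slide below 0.054 m and value of joint any of start_left, start_right above 0.003 m).
It fails at once if one start button is pressed home while the other is still up ((value of joint start_left above 0.0055 m and value of joint start_right below 0.002 m) or (value of joint start_right above 0.0055 m and value of joint start_left below 0.002 m)).
It fails at once if the red stop button is pressed (value of joint stop above 0.0015 m).
It fails at once if a loose thing on the bench is shifted by over 20 mm or picked up (distance of any of dark_heel, tan_heel, tin, brown_polish, tan_spool, awl from where it was at the start of the episode above 0.02 m).
It also fails if it takes over 51 s, if anything falls off the work surface, if the arm or the gripper's body presses on something with over 40 N, if the wrist force passes 120 N, or if a joint passes its speed limit or range.

## Working session

There is one attempt and no reset: what is moved stays moved. The work goes in short steps, Python scripts to look and compute and a tool call to move; the robot and the scene stay as the last step left them, time stands still between calls to the robot, and variables do not carry over. Pictures are saved under pics/ and viewed, at most 10 in all, crops included, and the job is handed in when it is done.

Besides the shell and the picture viewer there is one more tool, called after "Request:" by a JSON object that holds its "api" and its "payload". jog_arm: Moves the arm, as the interface text tells. Its arguments: {"type":"object","properties":{"plan":{"type":"string"},"grip_force":{"type":"number"}},"required":["plan"]}

```bash
mkdir -p pics; cat > h.py <<'E'
import numpy as np, cv2
from rig import env, imaging, job, models
def pt(im,u,v,d=None):
    f=200/np.tan(np.radians(im["fov_y"]/2))
    if d is None:
        p=im["depth"][int(v)-2:int(v)+3,int(u)-2:int(u)+3]; p=p[p>0]; d=np.median(p) if p.size else 0
    return (im["world_from_camera"]@[(u-im["cx"])/f*d,(v-im["cy"])/f*d,d,1])[:3]
def ptz(im,u,v,z):
    a=pt(im,u,v,.1);b=pt(im,u,v,1.);return a+(b-a)*(z-a[2])/(b[2]-a[2])
Z=dict(slide_push=.031,start_left_top=.071,start_right_top=.071,stop_top=.063,press=0)
def look(names,cams=("side","top"),tag=None):
    for c in cams:
        im=imaging.get_image(c)
        if tag: cv2.imwrite(f"pics/{tag}_{c}.png",im["pixels"][:,:,::-1])
        for n in names:
            for r in models.tip_of(c,n)[:2]:
                u,v=r["at"]; print(c,n,round(r["confidence"],2),np.round([u,v]),"dep",pt(im,u,v).round(4),"z",ptz(im,u,v,Z.get(n,0)).round(4))
E
python3 - <<'E'
from h import *
look(list(Z)+["dark_heel","tan_heel","tin","brown_polish","tan_spool","awl"],tag="a")
o=env.observe();print(o)
E
```

```text
side slide_push 0.64 [308. 227.] dep [0.485  0.239  0.0367] z [0.4905 0.2292 0.031 ]
side start_right_top 0.41 [341. 166.] dep [-0.234   1.5126  0.7738] z [ 0.6044 -0.2624  0.071 ]
side stop_top 0.47 [349. 178.] dep [ 0.5339 -0.1878  0.058 ] z [ 0.5286 -0.1759  0.063 ]
side press 0.73 [276. 230.] dep [0.5756 0.2985 0.0315] z [0.61   0.2469 0.    ]
side dark_heel 0.6 [276. 276.] dep [0.4384 0.5121 0.0123] z [0.4493 0.4959 0.    ]
side tan_heel 0.68 [321. 214.] dep [0.5282 0.0675 0.0021] z [0.5302 0.0636 0.    ]
side tin 0.74 [246. 262.] dep [0.5441 0.5088 0.0278] z [0.5731 0.4714 0.    ]
side brown_polish 0.59 [343. 219.] dep [0.4357 0.0723 0.0067] z [0.4415 0.0598 0.    ]
side tan_spool 0.51 [309. 272.] dep [0.3752 0.4349 0.0025] z [0.3772 0.4313 0.    ]
side tan_spool 0.46 [329. 175.] dep [ 0.6158 -0.1659  0.0631] z [ 0.6912 -0.3149  0.    ]
side awl 0.51 [286. 289.] dep [0.3749 0.5618 0.0201] z [0.3912 0.5364 0.    ]
side awl 0.51 [319. 214.] dep [0.5351 0.0678 0.0047] z [0.5398 0.0589 0.    ]
top slide_push 0.71 [290. 208.] dep [0.4917 0.2197 0.0453] z [0.4922 0.2206 0.031 ]
top s
[... 1029 characters left out ...]
3115e+01, -1.23328893e+01]), 'qvel': array([ 0.12409716, -0.01762675,  0.02073294, -0.05298502, -0.09990146,
       -0.08826566]), 'joint_efforts': array([-4.79967421e-04, -4.48342109e+01, -2.31462032e+01, -2.01176440e-04,
        5.80294163e-04,  9.42093038e-06]), 'position': array([ 0.16083249, -0.52595481,  0.23132472]), 'tool_rot': array([[ 9.56305748e-01,  2.92368460e-01,  2.04635216e-05],
       [ 2.92368461e-01, -9.56305748e-01, -1.71903793e-05],
       [ 1.45434586e-05,  2.24221468e-05, -1.00000000e+00]]), 'ft_force': array([-0.46980397, -0.60111676,  0.10810349]), 'wrist_torque': array([-0.02426234, -0.04275444, -0.00282198]), 'gripper_force': 0.0, 'grip_width': 0.08535742802047522}
```

```bash
python3 - <<'E'
import cv2
a=cv2.imread("pics/a_top.png")
cv2.imwrite("pics/a_c1.png",cv2.resize(a[110:270,150:490],None,fx=2.35,fy=2.35,interpolation=cv2.INTER_CUBIC))
E
```

```text
(no output)
```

View pics/a_c1.png

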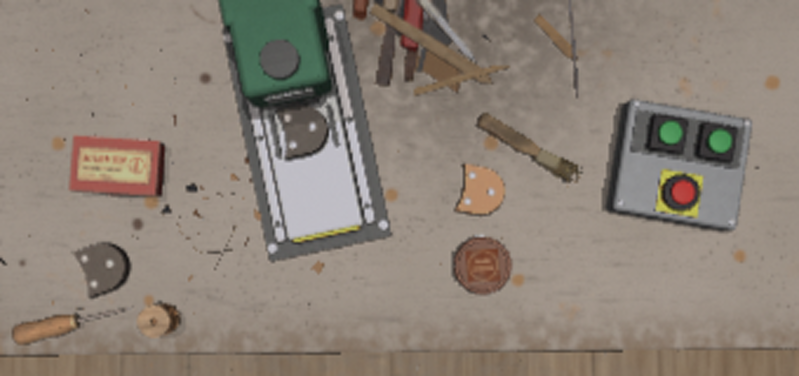

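View pics/a_side.png

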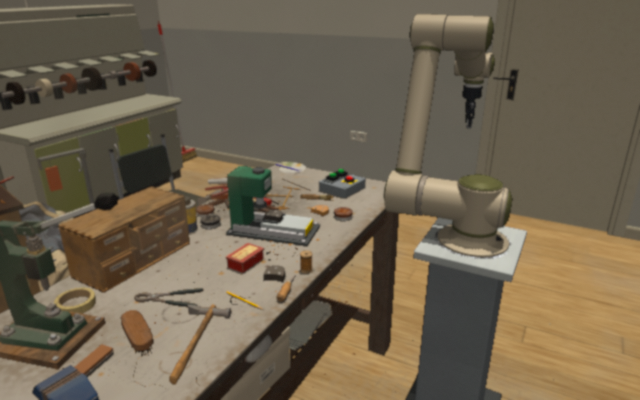

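The top crop shows the slide's yellow front at about full-frame px (289,210), with the push direction going up and slightly left. The green caps are at about (435,166) and (456,169), and the red button is at (441,191). Next I'll measure them more closely by colour.

```bash
python3 - <<'E'
from h import *
im=imaging.get_image("top"); p=im["pixels"]; hsv=cv2.cvtColor(p,cv2.COLOR_RGB2HSV)
H,S,V=[hsv[...,i].astype(int) for i in range(3)]
def comps(m,box,z,n=2):
    k=np.zeros(m.shape,np.uint8);r0,r1,c0,c1=box;k[r0:r1,c0:c1]=m[r0:r1,c0:c1]
    _,l,s,c=cv2.connectedComponentsWithStats(k)
    for i in np.argsort(-s[1:,4])[:n]+1: 
        print(s[i],c[i].round(2),ptz(im,*c[i],z).round(4),pt(im,*c[i]).round(4))
    return k
g=comps((abs(H-65)<25)&(S>120)&(V>70),(140,190,410,480),.071)
r=comps(((H<8)|(H>172))&(S>150)&(V>100),(170,210,420,470),.063,1)
y=comps((abs(H-28)<8)&(S>110)&(V>90),(190,230,260,320),.045,1)
v,u=np.nonzero(y); P=np.array([ptz(im,a,b,.043) for a,b in zip(u,v)])[:,:2]
m=P.mean(0); w=np.linalg.svd(P-m)[2][0]; t=(P-m)@w; print("yellow",m,w,np.degrees(np.arctan2(w[1],w[0])),t.min(),t.max())
# white slide top by depth/height
R=np.array([[pt(im,a,b,im["depth"][b,a]) for a in range(235,325)] for b in range(110,225)])
for lo,hi in ((.042,.051),(.027,.038)):
    k=((R[...,2]>lo)&(R[...,2]<hi)).astype(np.uint8)
    q=R[k>0][:,:2].astype(np.float32); q=q[(abs(q[:,1]-.24)<.1)]
    rr=cv2.minAreaRect((q*1000)); print(lo,len(q),rr, cv2.boxPoints(rr).round(1).tolist())
o=models.outline_of("top","slide"); 
print([ (a["confidence"],a["bbox"]) for a in o])
E
```

```text
[452 166   9   9  41] [456.98 169.05] [ 0.5955 -0.2365  0.071 ] [ 0.5954 -0.2361  0.0722]
[431 162   9   9  36] [435.92 164.64] [ 0.6078 -0.1791  0.071 ] [ 0.6077 -0.1788  0.0721]
[436 187  10  10  77] [440.16 191.44] [ 0.5352 -0.1915  0.063 ] [ 0.5351 -0.1913  0.0638]
[275 206  28   7  46] [288.59 209.2 ] [0.4898 0.2236 0.045 ] [0.4898 0.2235 0.0459]
yellow [0.48989576 0.22372062] [ 0.20412637 -0.97894455] -78.22163741492005 -0.03815859376347339 0.037960774408744596
0.042 1335 ((628.554443359375, 230.85284423828125), (135.17205810546875, 299.26629638671875), 80.44888305664062) [[469.79998779296875, 189.0], [764.9000244140625, 139.39999389648438], [787.2999877929688, 272.70001220703125], [492.20001220703125, 322.29998779296875]]
0.027 627 ((621.27001953125, 237.91595458984375), (164.70542907714844, 285.18896484375), 83.85072326660156) [[470.70001220703125, 171.3000030517578], [754.2000122070312, 140.8000030517578], [771.9000244140625, 304.5], [488.29998779296875, 335.1000061035156]]
[(0.86, [281.4, 182.2, 42.9, 63.2])]
```

Request:
{"api": "jog_arm", "payload": {"plan": "0 0 5.2 0 0 0 120;0 0 0 1.7 -2.8 0 120;0 0 0 1.7 -2.8 0 120;0 0 0 1.7 -2.8 0 120;0 0 0 1.7 -2.8 0 120;0 0 0 1.7 -2.8 0 120;0 0 0 1.7 -2.8 0 120;0 0 0 1.7 -2.8 0 120;0 0 0 1.7 -2.8 0 120;0 0 0 1.7 -2.8 0 120", "grip_force": 60}}

```text
time_s: 2.13
position: [0.2592, -0.2465, 0.2314]
tool_rot: [[0.979, 0.204, 0.0], [0.204, -0.979, -0.0], [0.0, 0.0, -1.0]]
ft_force: [0.6, -0.9, -0.5]
grip_width: 0.0452
gripper_force: 0.0
```

Request:
{"api": "jog_arm", "payload": {"plan": "0 0 0 1.7 -2.8 0 120;0 0 0 1.7 -2.8 0 120;0 0 0 1.7 -2.8 0 120;0 0 0 1.7 -2.8 0 120;0 0 0 1.7 -2.8 0 120;0 0 0 1.7 -2.8 0 120;0 0 0 1.7 -2.8 0 120;0 0 0 1.7 -2.8 0 120;0 0 0 1.7 -2.8 0 120;0 0 0 0 0 0 120"}}

```text
time_s: 2.97
position: [0.3579, 0.0342, 0.2315]
tool_rot: [[0.978, 0.211, 0.001], [0.211, -0.978, 0.001], [0.001, -0.001, -1.0]]
ft_force: [-0.7, -0.1, -0.5]
grip_width: 0.045
gripper_force: 0.0
```

Request:
{"api": "jog_arm", "payload": {"plan": "0 0 0 1.75 -2.65 0 120;0 0 0 1.75 -2.65 0 120;0 0 0 1.75 -2.65 0 120;0 0 0 1.75 -2.65 0 120;0 0 0 1.75 -2.65 0 120;0 0 0 1.75 -2.65 0 120;0 0 0 0 0 3.5 120;0 0 0 0 0 3.5 120;0 0 0 0 0 3.5 120;0 0 0 0 0 3.5 120"}}

```text
time_s: 3.8
position: [0.4275, 0.2069, 0.0901]
tool_rot: [[0.979, 0.205, 0.001], [0.205, -0.979, 0.0], [0.001, 0.0, -1.0]]
ft_force: [1.1, 0.2, -1.1]
grip_width: 0.0452
gripper_force: 0.0
```

```bash
python3 - <<'E'
from h import *
look(["slide_push"],tag="b")
print(env.observe()["position"])
a=cv2.imread("pics/b_top.png");b=cv2.imread("pics/b_side.png")
f=lambda x:cv2.resize(x,(400,400),interpolation=cv2.INTER_CUBIC)
cv2.imwrite("pics/b_c.png",np.hstack([f(a[150:250,240:340]),f(b[150:250,240:340])]))
E
```

```text
side slide_push 0.84 [307. 227.] dep [0.4862 0.2443 0.0402] z [0.4952 0.2283 0.031 ]
top slide_push 0.93 [289. 210.] dep [0.487  0.2239 0.0395] z [0.4873 0.2245 0.031 ]
top slide_push 0.53 [222. 246.] dep [0.3903 0.4032 0.0569] z [0.3891 0.409  0.031 ]
[0.42808156 0.20691552 0.09221492]
```

View pics/b_c.png

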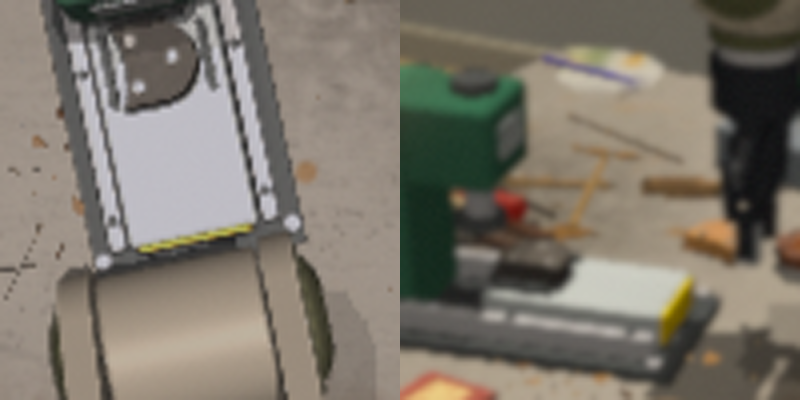

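Left half (top): the yellow plate sits centred ahead of the wrist. Right half (side): the fingers hang in front of the plate and above the base. Next I lower the tool and push.

Request:
{"api": "jog_arm", "payload": {"plan": "0 0 0 0 -0.45 3.0 120;0 0 0 0 0 3.0 120;0 0 0 0 0 0.6 120;0 0 0 1.5 0 0 120;0 0 0 1.5 0 0 120;0 0 0 1 0 0 120;0 0 0 0.5 0 0 120;0 0 0 0.5 0 0 120;0 0 0 0.5 0 0 120;0 0 0 0.5 0 0 120"}}

```text
time_s: 4.83
position: [0.4849, 0.2237, 0.0261]
tool_rot: [[0.979, 0.205, -0.001], [0.205, -0.979, -0.0], [-0.001, 0.0, -1.0]]
ft_force: [-4.1, -0.5, 2.7]
grip_width: 0.0452
gripper_force: 1.9
```

Request:
{"api": "jog_arm", "payload": {"plan": "0 0 0 0.7 0 0 120;0 0 0 0.7 0 0 120;0 0 0 0.7 0 0 120;0 0 0 0.7 0 0 120"}}

```text
time_s: 5.17
position: [0.5132, 0.2296, 0.0253]
tool_rot: [[0.979, 0.205, -0.0], [0.205, -0.979, -0.0], [-0.0, 0.0, -1.0]]
ft_force: [-4.5, -1.6, 3.5]
grip_width: 0.0454
gripper_force: 2.1
```

Request:
{"api": "jog_arm", "payload": {"plan": "0 0 0 0.4 0 0 120;0 0 0 0.3 0 0 120;0 0 0 0.2 0 0 120"}}

```text
time_s: 5.42
position: [0.522, 0.2314, 0.0252]
tool_rot: [[0.979, 0.205, 0.0], [0.205, -0.979, -0.0], [0.0, 0.0, -1.0]]
ft_force: [-2.7, -1.5, 2.6]
grip_width: 0.0451
gripper_force: 1.6
```

Request:
{"api": "jog_arm", "payload": {"plan": "0 0 0 0.2 0 0 120;0 0 0 0.2 0 0 120;0 0 0 0.2 0 0 120"}}

```text
time_s: 5.67
position: [0.5274, 0.2326, 0.0253]
tool_rot: [[0.979, 0.205, -0.0], [0.205, -0.979, -0.0], [-0.0, 0.0, -1.0]]
ft_force: [-2.8, -2.1, 1.1]
grip_width: 0.0453
gripper_force: 1.7
```

Request:
{"api": "jog_arm", "payload": {"plan": "0 0 0 0.2 0 0 120;0 0 0 0.1 0 0 120"}}

```text
time_s: 5.83
position: [0.5283, 0.2328, 0.0252]
tool_rot: [[0.979, 0.204, -0.006], [0.204, -0.979, -0.001], [-0.006, 0.0, -1.0]]
ft_force: [-14.6, -4.7, 11.0]
grip_width: 0.0453
gripper_force: 7.9
```

Request:
{"api": "jog_arm", "payload": {"plan": "0 0 0 0.1 0 0 120;0 0 0 0 0 0 120;0 0 0 0 0 0 120;0 0 0 0 0 0 120"}}

```text
time_s: 6.17
position: [0.5283, 0.2327, 0.0252]
tool_rot: [[0.979, 0.205, -0.007], [0.205, -0.979, -0.002], [-0.008, 0.0, -1.0]]
ft_force: [-15.0, -5.9, 9.3]
grip_width: 0.0452
gripper_force: 8.2
```

```bash
python3 - <<'E'
from h import *
look(["slide_push"],tag="c")
a=cv2.imread("pics/c_top.png");b=cv2.imread("pics/c_side.png")
f=lambda x:cv2.resize(x,(400,400),interpolation=cv2.INTER_CUBIC)
cv2.imwrite("pics/c_c.png",np.hstack([f(a[130:230,240:340]),f(b[150:250,220:320])]))
E
```

```text
side slide_push 0.94 [293. 225.] dep [0.5244 0.2694 0.0483] z [0.5425 0.2398 0.031 ]
side slide_push 0.52 [278. 275.] dep [0.4338 0.5105 0.0177] z [0.4221 0.528  0.031 ]
```

View pics/c_c.png

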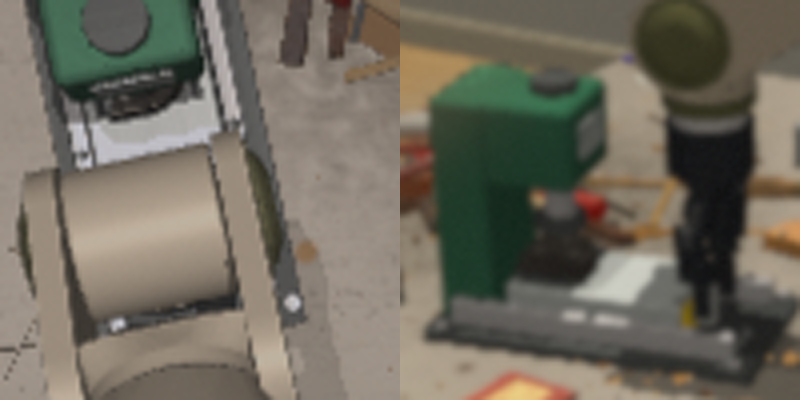

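The heel is under the ram. Pushing further only raised the force to 15 N and the slide did not move, so it is home. I back off, rise and check.

Request:
{"api": "jog_arm", "payload": {"plan": "0 0 0 -1 0 0 120;0 0 0 -2.5 0 0 120;0 0 0 -2.5 0 0 120;0 0 0 0 0 -3.5 120;0 0 0 0 0 -3.5 120;0 0 0 0 3 -2.0 120;0 0 0 0 3.2 -1 120;0 0 0 0 3.2 0 120;0 0 0 0 3.2 0 120;0 0 0 0 3.2 0 120"}}

```text
time_s: 7.2
position: [0.5059, 0.0651, 0.1259]
tool_rot: [[0.979, 0.205, 0.003], [0.205, -0.979, -0.0], [0.003, 0.001, -1.0]]
ft_force: [0.8, 0.3, 0.8]
grip_width: 0.0449
gripper_force: 0.0
```

```bash
python3 - <<'E'
from h import *
look(["slide_push","start_left_top","start_right_top","stop_top"],tag="d")
print(env.observe()["position"])
im=imaging.get_image("top"); hsv=cv2.cvtColor(im["pixels"],cv2.COLOR_RGB2HSV)
H,S,V=[hsv[...,i].astype(int) for i in range(3)]
k=np.zeros(H.shape,bool);k[170:230,260:320]=1
v,u=np.nonzero(k&(abs(H-28)<8)&(S>110)&(V>90)); print(len(u),ptz(im,u.mean(),v.mean(),.045))
for n in ("start_left","start_right"):
    for r in models.outline_of("top",n)[:1]: print(n,r["confidence"],r["bbox"],ptz(im,*r["bbox"][:2],.07))
c=im["pixels"][150:180,420:470].astype(int)
g=np.zeros(H.shape,np.uint8);g[150:185,420:475]=(((im["pixels"][...,1].astype(int)-np.maximum(im["pixels"][...,0],im["pixels"][...,2]))>15))[150:185,420:475]
_,l,s,cc=cv2.connectedComponentsWithStats(g)
for i in range(1,len(s)): print(s[i],cc[i],ptz(im,*cc[i],.07))
E
```

```text
side slide_push 0.8 [295. 225.] dep [0.5376 0.2349 0.0304] z [0.5369 0.236  0.031 ]
side start_right_top 0.46 [341. 170.] dep [ 0.5888 -0.2262  0.068 ] z [ 0.5853 -0.2187  0.071 ]
side stop_top 0.43 [351. 177.] dep [ 0.5329 -0.2008  0.0581] z [ 0.5276 -0.1891  0.063 ]
side stop_top 0.34 [277. 232.] dep [0.5699 0.3004 0.0271] z [0.5312 0.3587 0.063 ]
top slide_push 0.65 [286. 193.] dep [0.5351 0.2333 0.0222] z [0.5345 0.2327 0.031 ]
top start_left_top 0.38 [437. 169.] dep [ 0.597  -0.1826  0.071 ] z [ 0.597  -0.1826  0.071 ]
top start_right_top 0.4 [454. 171.] dep [ 0.5913 -0.229   0.0712] z [ 0.5913 -0.2291  0.071 ]
top stop_top 0.45 [437. 192.] dep [ 0.5341 -0.183   0.0614] z [ 0.534  -0.1826  0.063 ]
[0.50483801 0.06736011 0.12534601]
47 [0.53875285 0.23429431 0.045     ]
start_left 0.39 [434.3, 166.8, 15.6, 12.9] [ 0.60206772 -0.17481135  0.07      ]
start_right 0.4 [458.0, 169.6, 11.7, 10.6] [ 0.59411454 -0.23961331  0.07      ]
[430 161  11  11  90] [435.02222222 165.94444444] [ 0.60440394 -0.17683666  0.07      ]
[451 165  11  10  86] [456.  169.5] [ 0.59441258 -0.23413272  0.07      ]
```

Request:
{"api": "jog_arm", "payload": {"plan": "0 0 0 0.4 3.2 0 120;0 0 0 0.4 3.2 0 120;0 0 0 0.4 3.2 0 120;0 0 0 0.4 3.2 0 120;0 0 0 0.4 3.2 0 120;0 0 0 0.4 3.2 0 120;0 0 0 0.4 3.2 0 120;0 0 0 0.4 3.2 0 120;0 0 0 0.4 3 0 120;0 0 0 0 0 0 120"}}

```text
time_s: 8.68
position: [0.5997, -0.211, 0.1248]
tool_rot: [[0.98, 0.201, 0.001], [0.201, -0.98, -0.002], [0.001, 0.002, -1.0]]
ft_force: [-0.3, -0.4, -0.1]
grip_width: 0.0455
gripper_force: 0.0
```

Request:
{"api": "jog_arm", "payload": {"plan": "0 0 5.7 0 0 0 118;0 0 5.7 0 0 0 118;0 0 5.7 0 0 0 118;0 0 5.7 0 0 0 118;0 0 0 0 0 0 118;0 0 0 0 0 0 118;0 0 0 0 0 0 118"}}

```text
time_s: 9.27
position: [0.5987, -0.2058, 0.1253]
tool_rot: [[0.982, -0.188, -0.0], [-0.188, -0.982, 0.0], [-0.0, -0.0, -1.0]]
ft_force: [0.0, -0.3, 0.5]
grip_width: 0.0457
gripper_force: 0.0
```

Request:
{"api": "jog_arm", "payload": {"plan": "0 0 0 0.1 0 2.0 123;0 0 0 0 0 1.8 123;0 0 0 0 0 0 123;0 0 0 0 0 0 123;0 0 0 0 0 0 123"}}

```text
time_s: 9.68
position: [0.6001, -0.2065, 0.0884]
tool_rot: [[0.982, -0.19, 0.001], [-0.19, -0.982, -0.001], [0.001, 0.0, -1.0]]
ft_force: [0.6, -0.6, 0.4]
grip_width: 0.0443
gripper_force: 0.0
```

```bash
python3 - <<'E'
from h import *
im=imaging.get_image("side"); it=imaging.get_image("top"); o=env.observe(); p=o["position"]; R=o["tool_rot"]; print(p,o["grip_width"])
f=200/np.tan(np.radians(im["fov_y"]/2))
def proj(im,w):
    c=np.linalg.inv(im["world_from_camera"])@[*w,1]; return f*c[0]/c[2]+im["cx"],f*c[1]/c[2]+im["cy"]
u0,v0=318,130;s=10
b=cv2.resize(im["pixels"][v0:v0+60,u0:u0+55,::-1],None,fx=s,fy=s,interpolation=cv2.INTER_CUBIC)
for w,col in (([.6044,-.1768,.071],(255,255,0)),([.5944,-.2341,.071],(255,255,0)),(p+R@[0,.029,0],(255,0,255)),(p-R@[0,.029,0],(255,0,255))):
    u,v=proj(im,w); cv2.circle(b,(int((u-u0+.5)*s),int((v-v0+.5)*s)),4,col,-1)
cv2.imwrite("pics/e.png",b)
E
```

```text
[ 0.60017346 -0.20651913  0.088621  ] 0.04447354693549578
```

View pics/e.png

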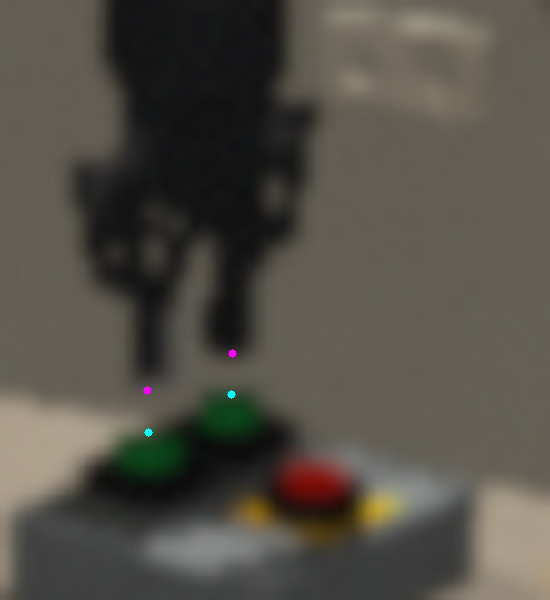

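The side view shows both fingertips above the caps. The tips are at crop px (150,375) and (230,345), and the caps at (150,455) and (230,415). My projected caps sit slightly high, so I'll check with depth.

```bash
python3 - <<'E'
from h import *
for c,box in (("side",(155,190,318,373)),("top",(150,185,420,475))):
    im=imaging.get_image(c); q=im["pixels"].astype(int)
    print(c,"cam",im["world_from_camera"][:3,3].round(2))
    m=np.zeros(q.shape[:2],np.uint8);r0,r1,c0,c1=box
    m[r0:r1,c0:c1]=((q[...,1]-np.maximum(q[...,0],q[...,2]))>15)[r0:r1,c0:c1]
    _,l,s,cc=cv2.connectedComponentsWithStats(m)
    for i in range(1,len(s)):
        if s[i,4]<8: continue
        v,u=np.nonzero(l==i); P=np.array([pt(im,a+d,b+d,im["depth"][b,a]) for a,b in zip(u,v) for d in (0,)])
        T=P[P[:,2]>np.percentile(P[:,2],60)]
        print(s[i],cc[i].round(1),"min",P.min(0).round(3),"max",P.max(0).round(3),"z@.071 of centroid",ptz(im,*cc[i],.071).round(4),"@.068",ptz(im,*cc[i],.0665).round(4))
E
```

```text
side cam [-0.23  1.51  0.77]
[338 169   6   5  24] [340.5 171.2] min [ 0.578 -0.234  0.057] max [ 0.6   -0.208  0.074] z@.071 of centroid [ 0.5832 -0.2095  0.071 ] @.068 [ 0.5884 -0.2205  0.0665]
[330 173   7   5  26] [332.8 175. ] min [ 0.589 -0.212  0.054] max [ 0.609 -0.147  0.074] z@.071 of centroid [ 0.5911 -0.1546  0.071 ] @.068 [ 0.5964 -0.1653  0.0665]
top cam [0.45 0.15 1.21]
[430 163   8   9  44] [433.3 167.2] min [ 0.591 -0.182  0.067] max [ 0.613 -0.163  0.103] z@.071 of centroid [ 0.6008 -0.1718  0.071 ] @.068 [ 0.6014 -0.1731  0.0665]
```

Request:
{"api": "jog_arm", "payload": {"plan": "0 0 0 0 0 1.0 123;0 0 0 0 0 0.6 123;0 0 0 0 0 0.3 123;0 0 0 0 0 0.2 123;0 0 0 0 0 0 123"}}

```text
time_s: 10.3
position: [0.5993, -0.2061, 0.066]
tool_rot: [[0.982, -0.191, -0.001], [-0.191, -0.982, 0.001], [-0.001, -0.0, -1.0]]
ft_force: [-3.4, 0.5, 4.2]
grip_width: 0.0442
gripper_force: 2.2
```

Request:
{"api": "jog_arm", "payload": {"plan": "0 0 0 0 0 0.2 123;0 0 0 0 0 0.1 123;0 0 0 0 0 0 123"}}

```text
time_s: 10.55
position: [0.5995, -0.2062, 0.0637]
tool_rot: [[0.982, -0.191, -0.0], [-0.191, -0.982, 0.0], [-0.0, -0.0, -1.0]]
ft_force: [-3.7, 1.9, 6.9]
grip_width: 0.0442
gripper_force: 3.1
```

Request:
{"api": "jog_arm", "payload": {"plan": "0 0 0 0 0 0.2 123;0 0 0 0 0 0.1 123;0 0 0 0 0 0 123"}}

```text
time_s: 10.8
position: [0.5995, -0.2062, 0.0619]
tool_rot: [[0.982, -0.191, 0.0], [-0.191, -0.982, -0.0], [0.0, 0.0, -1.0]]
ft_force: [-5.8, 1.8, 13.1]
grip_width: 0.0439
gripper_force: 6.3
```

Request:
{"api": "jog_arm", "payload": {"plan": "0 0 0 0 0 0.15 123;0 0 0 0 0 0.15 123;0 0 0 0 0 0 123"}}

```text
time_s: 11.05
position: [0.5996, -0.2063, 0.0616]
tool_rot: [[0.982, -0.19, 0.002], [-0.19, -0.982, -0.002], [0.002, 0.001, -1.0]]
ft_force: [-12.8, 5.7, 32.8]
grip_width: 0.0443
gripper_force: 16.0
```

```bash
python3 -c "
from rig import env
o=env.observe();print(o['position'],o['ft_force'],o['wrist_torque'])"
```

```text
[ 0.59961093 -0.20628074  0.06161824] [-12.78339669   5.65433215  32.76370354] [ 0.98036789  2.15913339 -0.00489554]
```

Force against travel matches both springs together: about 4.4 N at 2.5 mm, and a hard stop after 7 mm. Both buttons are fully down, so I hold.

Request:
{"api": "jog_arm", "payload": {"plan": "0 0 0 0 0 -0.05 123;0 0 0 0 0 0 123;0 0 0 0 0 0 123;0 0 0 0 0 0 123;0 0 0 0 0 0 123;0 0 0 0 0 0 123;0 0 0 0 0 0 123;0 0 0 0 0 0 123;0 0 0 0 0 0 123;0 0 0 0 0 0 123"}}

```text
time_s: 11.88
position: [0.5996, -0.2063, 0.0617]
tool_rot: [[0.982, -0.19, 0.002], [-0.19, -0.982, -0.001], [0.002, 0.001, -1.0]]
ft_force: [-10.7, 5.1, 28.2]
grip_width: 0.0445
gripper_force: 14.3
```

Request:
{"api": "jog_arm", "payload": {"plan": "0 0 0 0 0 0 123;0 0 0 0 0 0 123;0 0 0 0 0 0 123;0 0 0 0 0 0 123;0 0 0 0 0 0 123;0 0 0 0 0 0 123;0 0 0 0 0 0 123;0 0 0 0 0 0 123;0 0 0 0 0 0 123;0 0 0 0 0 0 123"}}

```text
time_s: 12.72
position: [0.5996, -0.2063, 0.0617]
tool_rot: [[0.982, -0.19, 0.002], [-0.19, -0.982, -0.001], [0.002, 0.001, -1.0]]
ft_force: [-11.7, 5.4, 28.4]
grip_width: 0.0441
gripper_force: 14.3
```

Request:
{"api": "jog_arm", "payload": {"plan": "0 0 0 0 0 0 123;0 0 0 0 0 0 123;0 0 0 0 0 0 123;0 0 0 0 0 0 123;0 0 0 0 0 0 123;0 0 0 0 0 0 123;0 0 0 0 0 0 123;0 0 0 0 0 0 123;0 0 0 0 0 0 123;0 0 0 0 0 0 123"}}

```text
time_s: 13.55
position: [0.5996, -0.2063, 0.0617]
tool_rot: [[0.982, -0.19, 0.002], [-0.19, -0.982, -0.001], [0.002, 0.001, -1.0]]
ft_force: [-11.2, 5.6, 28.7]
grip_width: 0.044
gripper_force: 14.3
```

```bash
python3 - <<'E'
from h import *
im=imaging.get_image("side"); 
cv2.imwrite("pics/f.png",cv2.resize(im["pixels"][130:190,318:373,::-1],None,fx=10,fy=10,interpolation=cv2.INTER_CUBIC))
E
```

```text
(no output)
```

View pics/f.png

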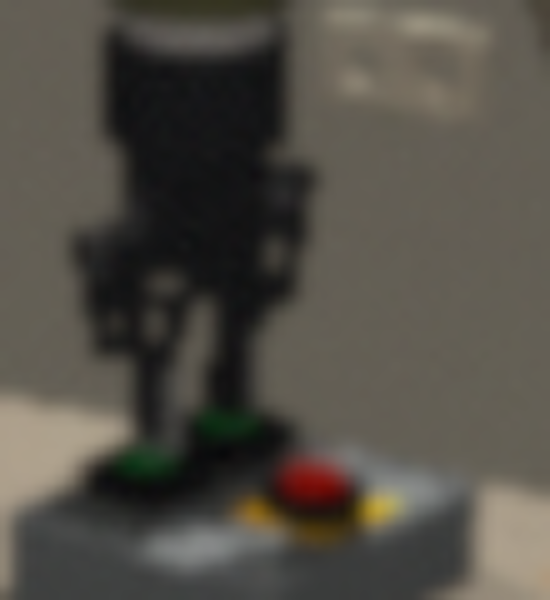

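Both caps, at (148,462) and (230,422), are sunk under the fingertips, and the red button at (315,485) is clear. The hold has lasted over 2.5 s, so I release straight up.

Request:
{"api": "jog_arm", "payload": {"plan": "0 0 0 0 0 -0.3 123;0 0 0 0 0 -0.5 123;0 0 0 0 0 -0.8 123;0 0 0 0 0 -2 123;0 0 0 0 0 -3 123;0 0 0 0 0 -3 123;0 0 0 0 0 0 123;0 0 0 0 0 0 123;0 0 0 0 0 0 123"}}

```text
time_s: 14.35
position: [0.5994, -0.2061, 0.1531]
tool_rot: [[0.982, -0.191, -0.001], [-0.191, -0.982, 0.001], [-0.001, -0.0, -1.0]]
ft_force: [-0.9, -0.4, -1.0]
grip_width: 0.0444
gripper_force: 0.0
```

```bash
python3 - <<'E'
from h import *
look(["slide_push"],tag="g")
o=env.observe(); print(o["position"],o["ft_force"])
a=cv2.imread("pics/g_top.png");b=cv2.imread("pics/g_side.png")
cv2.imwrite("pics/g_c.png",np.vstack([cv2.resize(a[140:260,160:480],(800,300)),cv2.resize(b[150:270,210:410],(500,300))[:, :].copy() if 0 else cv2.resize(b[150:262,200:500],(800,300))]))
E
```

```text
side slide_push 0.86 [298. 226.] dep [0.5391 0.2174 0.017 ] z [0.5248 0.2414 0.031 ]
side slide_push 0.7 [285. 290.] dep [0.3756 0.5663 0.02  ] z [0.3668 0.5801 0.031 ]
top slide_push 0.8 [285. 192.] dep [0.5376 0.2323 0.0447] z [0.5387 0.2333 0.031 ]
[ 0.599352   -0.20611087  0.15263285] [ 0.37381494 -0.47445217 -0.6064772 ]
```

View pics/g_c.png

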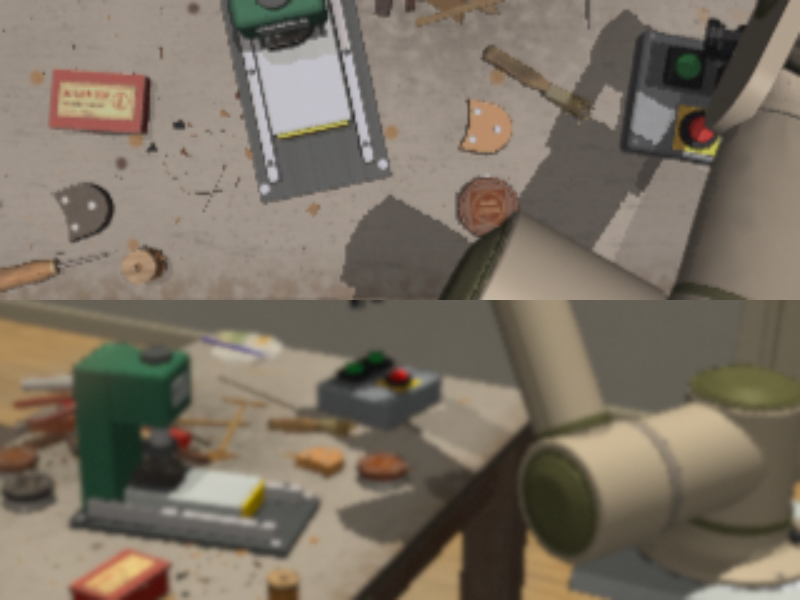

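The slide is home with its front at top-crop (313,130). The buttons are up, the loose things have not moved, and the arm is clear of everything. I hand the job in.

```bash
python3 -c "
from rig import job
print(job.close_job())"
```

```text
the job is handed in; nothing more can be done
None
```

I handed the job in with the slide pushed home against its stop, both green buttons held down together for about 2.5 s and released, and the red button and loose things left alone; the hand-in returned no verdict.

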